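# Make up two letterpress workshop kits

## Task

Make up the two printing kits from the stock on the bench: the green tray gets the red ink tin and the block with the blue ring, the white tray gets the yellow ink tin and the block with the orange cross. Stand each tin upright in the middle of the compartment marked with a disc, and each block face up in the middle of the compartment marked with an oblong, lined up with that mark. Leave the black tin and the striped block where they are.

Things in the scene. Friction and masses are not known exactly. Their poses are not given: they have to be found in the camera images.
- tin_red_mid (a point): Round ink tin, 58 mm diameter, 52 mm tall, about 0.25 kg, standing upright; red lid and band on bare metal. This point is its centre, 26 mm above its underside; z is up when it stands upright.
- tin_yellow_mid (a point): Round ink tin, 58 mm diameter, 52 mm tall, about 0.25 kg, standing upright; yellow lid and band on bare metal. This point is its centre, 26 mm above its underside; z is up when it stands upright.
- tin_black_mid (a point): Round ink tin, 58 mm diameter, 52 mm tall, about 0.25 kg, standing upright; black lid and band on bare metal. This point is its centre, 26 mm above its underside; z is up when it stands upright. Spare stock, stays where it is.
- block_ring_mid (a point): Wooden printing block 66 mm long (its x) x 46 mm wide (its y) x 52 mm tall (its z), about 0.13 kg, standing with its printing face up; on the pale face is a blue ring. This point is its centre, 26 mm above its underside. It may be turned end for end.
- block_cross_mid (a point): Wooden printing block 66 mm long (its x) x 46 mm wide (its y) x 52 mm tall (its z), about 0.13 kg, standing with its printing face up; on the pale face is an orange plus-shaped cross. This point is its centre, 26 mm above its underside. It may be turned end for end.
- block_stripes_mid (a point): Wooden printing block 66 mm long (its x) x 46 mm wide (its y) x 52 mm tall (its z), about 0.13 kg, standing with its printing face up; on the pale face is three black stripes. This point is its centre, 26 mm above its underside. It may be turned end for end. Spare stock, stays where it is.
- tray_green: Green kit tray fixed to the table, 94 (x) x 194 mm (y), two 82 mm square compartments side by side along y. Floor 4 mm thick; 6 mm rim and 18 mm divider rise to 9 mm. Origin: centre of underside. Tin's compartment (grey disc mark) centred at y = +50 mm, block's (grey 50 x 70 mm oblong, long side along the tray's y) at y = -50 mm, both x = 0. Things standing in it have centres 30 mm above the table.
- tray_white: White kit tray fixed to the table, 94 (x) x 194 mm (y), two 82 mm square compartments side by side along y. Floor 4 mm thick; 6 mm rim and 18 mm divider rise to 9 mm. Origin: centre of underside. Tin's compartment (grey disc mark) centred at y = -50 mm, block's (grey 50 x 70 mm oblong, long side along the tray's y) at y = +50 mm, both x = 0. Things standing in it have centres 30 mm above the table.
Mind the look-alikes: they are no part of the job. There is more than one size of the part that bears tin_yellow_mid; the job needs the middle-sized.

How it is judged:
At the end, for the whole second after the job is handed in: The four things stand level on the floor of their marked compartments, at rest: centres within 15 mm of the mark's along each tray side and 4 mm in height, tilt < 0.08 rad, blocks within 0.3 rad of the mark (either way round); black tin and striped block within 20 mm of their start (x of tin_red_mid in the frame of tray_green between -0.015 and 0.015 m and y of tin_red_mid in the frame of tray_green between 0.035 and 0.065 m and z of tin_red_mid in the frame of tray_green between 0.026 and 0.034 m and angle between each of tin_red_mid, block_ring_mid, tin_yellow_mid, block_cross_mid's own z axis and vertical below 0.08 rad and linear speed of each of tin_red, block_ring, tin_yellow, block_cross below 0.02 m/s and angular speed of each of tin_red, block_ring, tin_yellow, block_cross below 0.2 rad/s and x of block_ring_mid in the frame of tray_green between -0.015 and 0.015 m and y of block_ring_mid in the frame of tray_green between -0.065 and -0.035 m and z of block_ring_mid in the frame of tray_green between 0.026 and 0.034 m and angle between the x axis of block_ring_mid and the y axis of tray_green, either way round below 0.3 rad and x of tin_yellow_mid in the frame of tray_white between -0.015 and 0.015 m and y of tin_yellow_mid in the frame of tray_white between -0.065 and -0.035 m and z of tin_yellow_mid in the frame of tray_white between 0.026 and 0.034 m and x of block_cross_mid in the frame of tray_white between -0.015 and 0.015 m and y of block_cross_mid in the frame of tray_white between 0.035 and 0.065 m and z of block_cross_mid in the frame of tray_white between 0.026 and 0.034 m and angle between the x axis of block_cross_mid and the y axis of tray_white, either way round below 0.3 rad and distance of each of tin_black_mid, block_stripes_mid from where it was at the start of the episode below 0.02 m); the robot touches nothing.
It fails at once if the black tin or the striped block is moved by more than 20 mm (distance of any of tin_black_mid, block_stripes_mid from where it was at the start of the episode above 0.02 m).
It also fails if it takes over 99 s, if anything falls off the work surface, if the arm or the gripper's body presses on something with over 40 N, if the wrist force passes 120 N, or if a joint passes its speed limit or range.

## Robot

A 6-joint arm with a two-finger parallel gripper is mounted at the origin on the work surface. World frame = base frame: x ahead of the robot, y to its left, z up, the work surface at z = 0. Lengths are in m, angles in rad, forces in N, time in s.
With the tool pointing down it reaches from about 0.35 to 0.975 m from the base axis. Payload 4.9 kg.
Tool frame: the origin (TCP) lies midway between the tips of the shut fingers; the grasp point (between the pads) lies 19 mm behind it; z points along the fingers, y is the line along which they close (so a half turn about z gives the same grasp; the last joint's range is limited). The gripper opens to 85 mm and grips with 20 to 120 N. Pads are 22 mm wide; open, the fingers measure 114 mm over their backs; the gripper's body (76 mm by 85 mm) begins 54 mm behind the grasp point. The pads swing forward as they close: fully open they stand 13 mm farther back than shut.
Start: joints at [1.063, 0.053, 1.613, -0, 1.476, -0.119], TCP at [0.237, 0.578, 0.201] pointing down, gripper open.
Joint ranges: [-3.01, 3.01], [-1.01, 2.22], [0.06, 2.58], [-1.02, 4.17], [0.09, 2.62], [-3.14, 3.14]. Speed limits (rad/s): [2.57, 2.57, 3.14, 3.14, 3.14, 3.14].

## Interface

Orientations are given as a rotation vector (axis times angle).
In Python, from station import ctrl, optics, job gives the robot as it stands.
- The arm moves only by the shell command python3 -m jog 'ROWS' [OPENING] [FORCE]. ROWS is JSON, a list of rows, each a list of 2 entries, a list of its own where there are three numbers: the shift along the tool's x, y, z in m, then the turn, a rotation vector about the tool's x, y, z in rad. A call has 1 to 5 rows; each row is the pose to reach, as a shift and turn from the pose commanded when the call began, along the tool's axes at that moment; what a row does not reach only later rows make up. A row lasts 1/10 s, in which the tool goes at most 50 mm and 8.59 degrees, less where a joint would pass 70% of its speed; a pose out of reach is approached as far as the arm can. A call with a gripper value outside its range is refused whole. OPENING is the opening, from 0 (shut) to 1 (fully open), set as the call begins (- or left out, the last holds). The fingers move at their own pace and stop on an object; FORCE is the grip in N (left out, the last holds). Time passes only in rows, so rows that repeat a pose let the fingers close. It gives the time, the measured TCP pose, the force, the opening and the grip force at its end, in the units of the state.
- ctrl.get_obs(): the state, without advancing time (a new reading comes with each control period).
- optics.get_image(name): name is "side" or "top" or "wrist"; returns a dict with "image" (420x560x3 uint8, blue, green, red), "fx", "fy", "cx", "cy" (pixels), "rvec" (rotation vector, rad) and "tvec" (3), from world to camera coordinates, as OpenCV has them; the wrist camera has in their place "mount" (4x4, takes a point from camera to tool coordinates, whose origin is the TCP and whose axes are the flange's). Camera axes: x right, y down, z forward; pixel columns grow to the right and rows downward; lengths in m; the calibration is good to about 2 mm. A picture is of the moment at which its call begins: read the wrist's pose just before it. There is no depth.
- job.finish_job(): hands the job in; it is judged then, once.
The state is a dict: "t": time; "q": joint angles; "dq": joint speeds; "effort": joint torques, N m; "tool_pos": TCP position; "tool_rot": TCP orientation; "contact_force": force on the tool from outside, world axes, zero at the start; "wrist_torque": the same for the moment, N m; "opening": finger opening in m; "grip_force": force on a finger pad.
Only numpy, scipy, OpenCV 4.12 (cv2) and the standard library are available. Lean on these libraries where they do the work, as an engineer would, in place of code of your own. Each camera call takes 0.05 s, during which the arm holds its last target. There are 200 camera calls.

## Working session

There is one attempt and no reset: what is moved stays moved. The work goes in short steps, Python scripts to look and compute and a shell command to move; the robot and the scene stay as the last step left them, time stands still between calls to the robot, and variables do not carry over. Pictures are saved under pics/ and viewed, at most 14 in all, crops included, and the job is handed in when it is done.

```bash
mkdir -p pics; ls
python3 - <<'E'
from station import ctrl, optics
import cv2,pickle
o=ctrl.get_obs();print(o['t'],o['tool_pos'],o['tool_rot'],o['opening'])
d={}
for n in("top","side","wrist"):
    r=optics.get_image(n);d[n]=r;cv2.imwrite(f"pics/{n}0.png",r['image'])
    print(n,{k:v for k,v in r.items() if k!='image'})
pickle.dump((o,d),open('d0.pkl','wb'))
E
```

```text
pics
0.0 [0.23658615 0.5777452  0.19925951] [-0.60673181 -3.081797    0.00308238] 0.08503269635940276
top {'fx': 412.2628604360975, 'fy': 412.2628604360975, 'cx': 282.7060108896577, 'cy': 209.1867055296649, 'rvec': array([ 2.14984229, -2.21320926,  0.01066565]), 'tvec': array([0.03148926, 0.49870432, 0.90746946])}
side {'fx': 502.91713024571845, 'fy': 502.91713024571845, 'cx': 278.53263074716676, 'cy': 217.57981732712128, 'rvec': array([ 2.34598551, -0.59404414,  0.25404061]), 'tvec': array([-0.44757438,  0.20118642,  0.84931729])}
wrist {'fx': 305.12904901200477, 'fy': 305.12904901200477, 'cx': 276.58841320038215, 'cy': 210.17188133826915, 'mount': array([[-5.94341856e-04, -9.51805278e-01, -3.06702396e-01,
         7.81602672e-02],
       [ 9.99999670e-01, -3.95689647e-04, -7.09880876e-04,
         5.37782375e-04],
       [ 5.54309402e-04, -3.06702716e-01,  9.51805199e-01,
        -1.72606192e-01],
       [ 0.00000000e+00,  0.00000000e+00,  0.00000000e+00,
         1.00000000e+00]])}
```

View pics/top0.png

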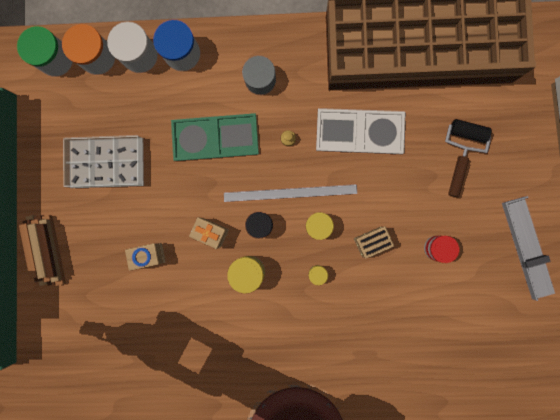

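View pics/side0.png

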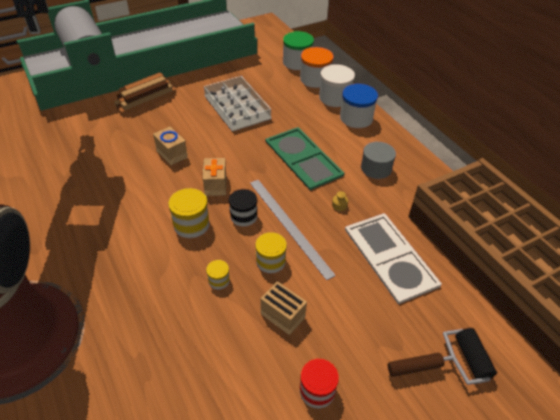

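The top view shows three yellow tins: large (245,275), middle (320,226) and small (318,276). The middle one is about 27 px, which at that depth matches 58 mm. The ring block is at (142,257), the cross at (207,233), stripes at (375,243), red tin at (444,249) and black tin at (259,225). The green tray's marks are at (194,137) and (236,135), the white tray's at (338,131) and (382,132). The side view agrees: middle yellow at (271,246), between the big one (189,205) and the small one (218,270).

```bash
cat > h.py <<'E'
import cv2,numpy as np
from scipy.spatial.transform import Rotation as R
def comp(img,lo,hi,seed,close=0):
    m=cv2.inRange(cv2.cvtColor(img,cv2.COLOR_BGR2HSV),np.array(lo),np.array(hi))
    if close: m=cv2.morphologyEx(m,cv2.MORPH_CLOSE,np.ones((close,close)))
    cs,_=cv2.findContours(m,cv2.RETR_EXTERNAL,cv2.CHAIN_APPROX_NONE)
    cs=[c for c in cs if cv2.contourArea(c)>25]
    return max(cs,key=lambda c:cv2.pointPolygonTest(c,tuple(map(float,seed)),True))
def cen(c):
    return np.array(cv2.minEnclosingCircle(c)[0]) if 0 else np.array(cv2.minAreaRect(c)[0])
def ray(cam,px,o=None):
    u=np.array([(px[0]-cam['cx'])/cam['fx'],(px[1]-cam['cy'])/cam['fy'],1])
    if 'mount' in cam:
        T=np.eye(4);T[:3,:3]=R.from_rotvec(o['tool_rot']).as_matrix();T[:3,3]=o['tool_pos'];T=T@cam['mount']
        return T[:3,3],T[:3,:3]@u
    M=R.from_rotvec(cam['rvec']).as_matrix();return -M.T@cam['tvec'],M.T@u
def plane(cam,px,z,o=None):
    p,d=ray(cam,px,o);return p+d*(z-p[2])/d[2]
def tri(r1,r2):
    A=np.c_[r1[1],-r2[1]];s=np.linalg.lstsq(A,r2[0]-r1[0],rcond=None)[0]
    a=r1[0]+r1[1]*s[0];b=r2[0]+r2[1]*s[1];return (a+b)/2,np.linalg.norm(a-b)
def go(o,tgt,yaw):
    "shift in tool axes and turn about tool z to reach tgt, with finger line at yaw (world, mod pi), tool down"
    M=R.from_rotvec(o['tool_rot']).as_matrix()
    d=(yaw-np.arctan2(M[1,1],M[0,1])+np.pi/2)%np.pi-np.pi/2
    T=R.from_euler('z',yaw if abs(np.cos(yaw))>2 else np.arctan2(M[1,1],M[0,1])+d).as_matrix()@np.array([[0,1,0],[1,0,0],[0,0,-1.]])
    return np.round(M.T@(np.array(tgt)-o['tool_pos']),3),np.round((R.from_matrix(M.T@T)).as_rotvec(),3)
E
python3 - <<'E'
import pickle,numpy as np,cv2
from h import *
o,d=pickle.load(open('d0.pkl','rb'))
Y=((22,150,90),(34,255,255));Rd=((0,180,100),(4,255,255));B=((105,120,60),(125,255,255));O=((5,215,200),(14,255,255));G=((0,0,40),(179,60,135))
t,s=d['top'],d['side']
for n,c,a,b,k in [("yel",Y,(320,226),(271,243),0),("yelbig",Y,(245,275),(189,203),0),("yelsmall",Y,(318,276),(218,268),0),("red",Rd,(445,249),(319,376),0),("ring",B,(142,257),(168,137),5),("cross",O,(207,233),(213,167),3),
 ("gdisc",G,(194,137),(292,144),0),("gobl",G,(236,135),(317,168),0),("wdisc",G,(382,132),(405,274),0),("wobl",G,(338,131),(377,237),0)]:
    ca,cb=comp(t['image'],*c,a,k),comp(s['image'],*c,b,k)
    ra,rb=cv2.minAreaRect(ca),cv2.minAreaRect(cb)
    p,e=tri(ray(t,ra[0]),ray(s,rb[0]))
    print(n,np.round(ra[0],0),np.round(ra[1],0),np.round(ra[2]),'|',np.round(rb[0]),np.round(rb[1]),p.round(4),round(e,4))
im=t['image'];s_=[]
for x,y in((320,250),(175,245),(425,245)): s_.append(cv2.resize(im[y-50:y+50,x-65:x+65],None,fx=2,fy=2,interpolation=2))
cv2.imwrite('pics/crop.png',np.hstack(s_))
E
```

```text
yel [320. 226.] [26. 26.] 45.0 | [270. 246.] [25. 29.] [ 0.4594 -0.0616  0.0456] 0.0005
yelbig [246. 274.] [35. 35.] 90.0 | [188. 204.] [30. 37.] [0.3611 0.0982 0.0572] 0.0016
yelsmall [318. 275.] [18. 18.] 90.0 | [217. 270.] [19. 20.] [ 0.3533 -0.0555  0.0313] 0.0017
red [444. 249.] [26. 27.] 90.0 | [319. 378.] [37. 36.] [ 0.4032 -0.3229  0.045 ] 0.0012
ring [141. 256.] [17. 16.] 90.0 | [360.  94.] [23. 34.] [0.5186 0.0537 0.3838] 0.3202Traceback (most recent call last):
  File "<stdin>", line 8, in <module>
  File "h.py", line 8, in comp
    return max(cs,key=lambda c:cv2.pointPolygonTest(c,tuple(map(float,seed)),True))
ValueError: max() iterable argument is empty
```

Run:
```python
import pickle,numpy as np,cv2
from h import *
o,d=pickle.load(open('d0.pkl','rb'))
t,s=d['top'],d['side']
for c,pts in((t,[(207,233),(194,137),(236,135),(382,132),(338,131)]),(s,[(213,167),(292,144),(317,168),(405,274),(377,237)])):
    h=cv2.cvtColor(c['image'],cv2.COLOR_BGR2HSV);print([h[y,x].tolist() for x,y in pts])
h=cv2.cvtColor(s['image'],cv2.COLOR_BGR2HSV);print(h[131:144:2,160:178:3].tolist())
im=t['image'];s_=[]
for x,y in((320,250),(175,245),(425,245)): s_.append(cv2.resize(im[y-50:y+50,x-65:x+65],None,fx=2,fy=2,interpolation=2))
cv2.imwrite('pics/crop.png',np.hstack(s_))
```

```text
[[16, 170, 197], [12, 12, 105], [10, 15, 104], [8, 10, 101], [10, 8, 101]]
[[14, 228, 234], [21, 24, 107], [20, 21, 109], [15, 28, 108], [18, 24, 108]]
[[[15, 138, 198], [10, 78, 161], [132, 48, 137], [116, 90, 139], [123, 64, 140], [176, 62, 135]], [[13, 104, 184], [112, 130, 147], [126, 61, 118], [0, 42, 115], [132, 56, 119], [112, 143, 150]], [[140, 39, 138], [127, 61, 122], [15, 127, 179], [16, 134, 192], [15, 127, 189], [112, 125, 151]], [[122, 69, 140], [160, 34, 134], [16, 131, 194], [16, 130, 189], [13, 99, 185], [112, 138, 151]], [[176, 42, 129], [114, 117, 148], [179, 39, 149], [174, 35, 144], [115, 100, 153], [117, 90, 127]], [[14, 122, 132], [150, 34, 114], [113, 127, 129], [113, 130, 133], [133, 55, 111], [15, 119, 165]], [[17, 141, 94], [16, 131, 162], [15, 118, 175], [15, 120, 174], [16, 134, 181], [16, 135, 182]]]
```

View pics/crop.png

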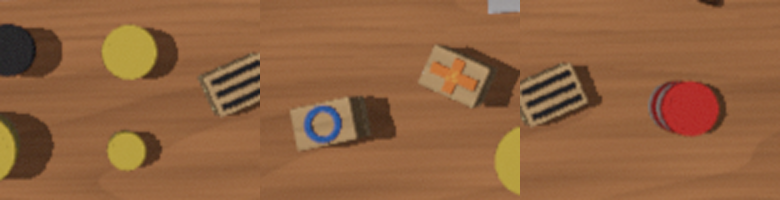

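The crop confirms it: the middle yellow tin (top-centre left panel, about 27 px) is clearly larger than the small one and smaller than the large one. The ring block, cross block and red tin are as named.

Run:
```python
import pickle,numpy as np,cv2
from h import *
o,d=pickle.load(open('d0.pkl','rb'))
B=((105,40,60),(179,255,200));O=((5,190,205),(15,255,255));G=((0,0,85),(40,50,125))
t,s=d['top'],d['side']
for n,c,a,b,k in [("ring",B,(142,257),(169,137),3),("cross",O,(207,233),(213,167),5),
 ("gdisc",G,(194,137),(292,144),0),("gobl",G,(236,135),(317,168),0),("wdisc",G,(382,132),(405,274),0),("wobl",G,(338,131),(377,237),0)]:
    ca,cb=comp(t['image'],*c,a,k),comp(s['image'],*c,b,k)
    ra,rb=cv2.minAreaRect(ca),cv2.minAreaRect(cb)
    p,e=tri(ray(t,ra[0]),ray(s,rb[0]))
    print(n,np.round(ra[0],0),np.round(ra[1],0),np.round(ra[2]),'|',np.round(rb[0]),np.round(rb[1]),p.round(4),round(e,4))
# block face orientation from pale top face (top view)
for n,sd in(("ring",(142,257)),("cross",(207,233))):
    h=cv2.cvtColor(t['image'],cv2.COLOR_BGR2HSV)
    m=cv2.inRange(h,np.array((0,0,150)),np.array((179,255,255)))|cv2.inRange(h,np.array((100,60,60)),np.array((130,255,255)))
    m=cv2.morphologyEx(m,cv2.MORPH_CLOSE,np.ones((3,3)))
    cs,_=cv2.findContours(m,cv2.RETR_EXTERNAL,cv2.CHAIN_APPROX_NONE)
    c=max(cs,key=lambda c:cv2.pointPolygonTest(c,sd,True));r=cv2.minAreaRect(c);bx=cv2.boxPoints(r)
    P=np.array([plane(t,q,.052) for q in bx]);e=[P[1]-P[0],P[2]-P[1]];L=[np.linalg.norm(x) for x in e];w=e[int(np.argmin(L))]
    print(n,r,P.mean(0).round(4),np.round(L,3),'finger yaw',np.arctan2(w[1],w[0])%np.pi)
```

```text
ring [141. 257.] [18. 18.] 90.0 | [168. 136.] [11. 17.] [0.4039 0.3239 0.0487] 0.0003Traceback (most recent call last):
  File "<stdin>", line 8, in <module>
  File "h.py", line 8, in comp
    return max(cs,key=lambda c:cv2.pointPolygonTest(c,tuple(map(float,seed)),True))
ValueError: max() iterable argument is empty
```

Run:
```python
import pickle,numpy as np,cv2
from h import *
o,d=pickle.load(open('d0.pkl','rb'))
O=((5,160,178),(18,255,255));G=((0,0,85),(40,50,125))
t,s=d['top'],d['side']
for n,c,a,b,k in [("cross",O,(207,233),(213,167),3),
 ("gdisc",G,(194,137),(292,144),0),("gobl",G,(236,135),(317,168),0),("wdisc",G,(382,132),(405,274),0),("wobl",G,(338,131),(377,237),0)]:
    ca,cb=comp(t['image'],*c,a,k),comp(s['image'],*c,b,k)
    ra,rb=cv2.minAreaRect(ca),cv2.minAreaRect(cb)
    p,e=tri(ray(t,ra[0]),ray(s,rb[0]))
    print(n,np.round(ra[0],0),np.round(ra[1],0),np.round(ra[2]),'|',np.round(rb[0]),np.round(rb[1]),p.round(4),round(e,4))
h=cv2.cvtColor(t['image'],cv2.COLOR_BGR2HSV)
for n,sd in(("ring",(142,257)),("cross",(207,233))):
    m=cv2.inRange(h,np.array((0,0,165)),np.array((179,255,255)))|cv2.inRange(h,np.array((100,60,60)),np.array((130,255,255)))
    m=cv2.morphologyEx(m,cv2.MORPH_CLOSE,np.ones((3,3)))
    cs,_=cv2.findContours(m,cv2.RETR_EXTERNAL,cv2.CHAIN_APPROX_NONE)
    c=max(cs,key=lambda c:cv2.pointPolygonTest(c,sd,True));r=cv2.minAreaRect(c);bx=cv2.boxPoints(r)
    P=np.array([plane(t,q,.052) for q in bx]);e=[P[1]-P[0],P[2]-P[1]];L=[np.linalg.norm(x) for x in e];w=e[int(np.argmin(L))]
    print(n,r,P.mean(0).round(4),np.round(L,3),'finger yaw',np.arctan2(w[1],w[0])%np.pi)
```

```text
cross [206. 232.] [15. 20.] 85.0 | [207. 144.] [112.  33.] [0.4465 0.1671 0.1246] 0.0144
gdisc [192. 138.] [25. 25.] 90.0 | [292. 145.] [14. 23.] [ 0.668   0.22   -0.0008] 0.0009
gobl [236. 135.] [20. 29.] 85.0 | [315. 169.] [28. 16.] [0.6715 0.1188 0.002 ] 0.001
wdisc [382. 132.] [26. 26.] 90.0 | [405. 275.] [24. 30.] [ 6.674e-01 -2.116e-01  2.000e-04] 0.0002
wobl [338. 130.] [21. 29.] 90.0 | [377. 238.] [33. 20.] [ 0.6746 -0.1119  0.001 ] 0.0006
ring ((140.94876098632812, 256.2609558105469), (19.76557731628418, 28.984861373901367), 77.90524291992188) [0.4056 0.3228 0.052 ] [0.063 0.042] finger yaw 0.19923642313181267
cross ((206.13917541503906, 232.56185913085938), (29.54657554626465, 20.20539093017578), 23.96249008178711) [0.4525 0.1809 0.052 ] [0.043 0.064] finger yaw 2.6997488986202116
```

Heights come out near the text's: ring face 49 mm, marks 0–2 mm. Moving above the ring block now.

Run:
```python
from station import ctrl
from h import *
print(go(ctrl.get_obs(),(.405,.323,.17),.2))
```

```text
(array([-0.252, -0.172,  0.03 ]), array([-0.002,  0.001,  0.982]))
```

```bash
T='[[-0.252,-0.172,0.03],[0,0,0.982]]'; python3 -m jog '[[[-0.252,-0.172,0.03],[0,0,0.982]],[[-0.252,-0.172,0.03],[0,0,0.982]],[[-0.252,-0.172,0.03],[0,0,0.982]],[[-0.252,-0.172,0.03],[0,0,0.982]],[[-0.252,-0.172,0.03],[0,0,0.982]]]' 1 40
python3 - <<'E'
from station import ctrl
from h import *
print(go(ctrl.get_obs(),(.405,.323,.17),.2))
E
```

```text
t: 0.65
tool_pos: [0.3744, 0.3689, 0.1756]
tool_rot: [1.701, 2.641, -0.0]
contact_force: [0.5, 0.8, -0.5]
opening: 0.0852
grip_force: 0.0
(array([-0.054,  0.009,  0.006]), array([-0.   ,  0.   ,  0.226]))
```

```bash
python3 -m jog '[[[-0.054,0.009,0.006],[0,0,0.226]],[[-0.054,0.009,0.006],[0,0,0.226]],[[-0.054,0.009,0.006],[0,0,0.226]],[[-0.054,0.009,0.006],[0,0,0.226]]]'
cat > look.py <<'E'
import sys,cv2,numpy as np
from station import ctrl,optics
o=ctrl.get_obs();r=optics.get_image("wrist");cv2.imwrite(f"pics/{sys.argv[1]}.png",r['image'])
import pickle;pickle.dump((o,r),open(sys.argv[1]+'.pkl','wb'))
print(o['t'],o['tool_pos'],o['tool_rot'])
E
python3 look.py w1
```

```text
t: 1.05
tool_pos: [0.4045, 0.3255, 0.1699]
tool_rot: [-1.979, -2.439, 0.0]
contact_force: [0.1, -0.7, -0.2]
opening: 0.0854
grip_force: 0.0
1.05 [0.40446598 0.32552742 0.1699025 ] [-1.97910260e+00 -2.43927552e+00  2.49779342e-04]
```

View pics/w1.png

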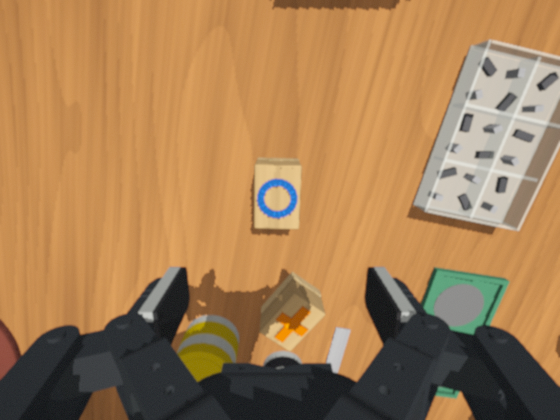

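The wrist view shows the ring block nearly square to the fingers: ring centre (277,198), face about (254..300, 167..229).

```bash
cat > meas.py <<'E'
import sys,pickle
from h import *
# face of a block / lid in a wrist picture: name seedx seedy z lo hi
n,sx,sy,z=sys.argv[1],*map(float,sys.argv[2:5]);lo=eval(sys.argv[5]);hi=eval(sys.argv[6])
o,r=pickle.load(open(n+'.pkl','rb'))
c=comp(r['image'],lo,hi,(sx,sy),5);q=cv2.minAreaRect(c);P=np.array([plane(r,p,z,o) for p in cv2.boxPoints(q)])
e=[P[1]-P[0],P[2]-P[1]];L=[np.linalg.norm(x) for x in e];w=e[int(np.argmin(L))]
print(np.round(q[0]),np.round(q[1]),np.round(q[2],1),'pos',plane(r,q[0],z,o).round(4),'size',np.round(L,4),'short-axis yaw',round(np.arctan2(w[1],w[0])%np.pi,3))
E
python3 meas.py w1 277 198 .052 '(100,100,60)' '(130,255,255)'
python3 - <<'E'
import pickle
from h import *
o,r=pickle.load(open('w1.pkl','rb'));_,d=pickle.load(open('d0.pkl','rb'))
print(tri(ray(r,(277,198),o),ray(d['top'],(141,256.5))))
for p in((256,167),(299,167),(299,229),(254,229)):print(plane(r,p,.052,o))
E
python3 - <<'E'
from station import ctrl
from h import *
print(go(ctrl.get_obs(),(.405,.323,.017),.2))
E
```

```text
[277. 198.] [38. 38.] 63.4 pos [0.4056 0.3233 0.052 ] size [0.0372 0.0379] short-axis yaw 0.677
(array([0.4054335 , 0.32312631, 0.05102245]), np.float64(0.0008867077974465761))
[0.37981647 0.34944638 0.052     ]
[0.42007726 0.35790039 0.052     ]
[0.43454352 0.29597011 0.052     ]
[0.3895966  0.28653117 0.052     ]
(array([-0.003,  0.   ,  0.153]), array([-0.   , -0.   ,  0.008]))
```

```bash
python3 -m jog '[[[-0.002,0,0.05],[0,0,0]],[[-0.003,0,0.1],[0,0,0]],[[-0.003,0,0.14],[0,0,0]],[[-0.003,0,0.153],[0,0,0]],[[-0.003,0,0.153],[0,0,0]]]'; python3 -m jog '[[[0,0,0],[0,0,0]],[[0,0,0],[0,0,0]],[[0,0,0],[0,0,0]],[[0,0,0],[0,0,0]],[[0,0,0],[0,0,0]]]' 0 40;python3 -m jog '[[[0,0,0],[0,0,0]],[[0,0,0],[0,0,0]],[[0,0,0],[0,0,0]],[[0,0,0],[0,0,0]],[[0,0,0],[0,0,0]]]'
```

```text
t: 1.6
tool_pos: [0.4033, 0.3223, 0.0151]
tool_rot: [-1.978, -2.439, 0.007]
contact_force: [0.6, 0.5, 0.6]
opening: 0.0851
grip_force: 0.0
t: 2.1
tool_pos: [0.4054, 0.3236, 0.0218]
tool_rot: [-1.98, -2.436, 0.001]
contact_force: [-23.2, -7.6, 37.7]
opening: 0.0126
grip_force: 18.1
t: 2.6
tool_pos: [0.4063, 0.3239, 0.0252]
tool_rot: [-1.98, -2.438, 0.0]
contact_force: [-18.3, -9.6, 40.4]
opening: 0.0001
grip_force: 18.3
```

```bash
python3 -m jog '[[[0,0,-0.04],[0,0,0]],[[0,0,-0.083],[0,0,0]],[[0,0,-0.083],[0,0,0]]]'
python3 - <<'E'
from station import ctrl
from h import *
print(go(ctrl.get_obs(),(.6715,.119,.10),.035))
E
```

```text
t: 2.9
tool_pos: [0.4102, 0.3254, 0.1089]
tool_rot: [1.978, 2.434, 0.023]
contact_force: [0.7, -0.2, 0.7]
opening: -0.0001
grip_force: 0.0
(array([-0.256,  0.213,  0.011]), array([ 0.014, -0.006,  0.171]))
```

The grip failed: the fingers shut fully. Looking again.

```bash
python3 -m jog '[[[0,0,-0.05],[0,0,0]],[[0,0,-0.06],[0,0,0]],[[0,0,-0.06],[0,0,0]],[[0,0,-0.06],[0,0,0]]]' 1; python3 look.py w2
```

```text
t: 3.3
tool_pos: [0.405, 0.3222, 0.1593]
tool_rot: [-1.981, -2.438, 0.001]
contact_force: [-0.4, -1.3, -0.5]
opening: 0.0581
grip_force: 0.0
3.3 [0.40504243 0.32222883 0.15929927] [-1.98121423e+00 -2.43787911e+00  8.11004488e-04]
```

View pics/w2.png

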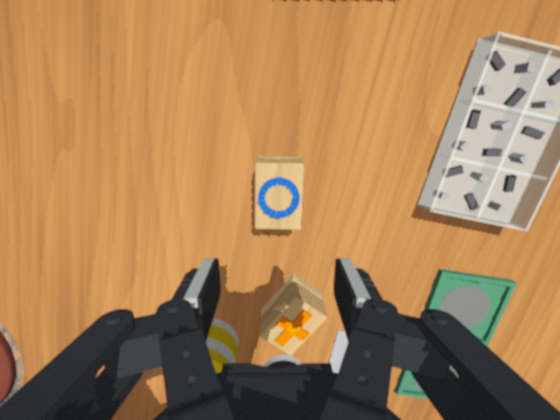

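```bash
python3 meas.py w2 278 198 .052 '(100,100,60)' '(130,255,255)'
python3 - <<'E'
from station import optics,ctrl
import cv2,numpy as np,pickle
from h import *
_,d=pickle.load(open('d0.pkl','rb'))
s=optics.get_image('side');t=optics.get_image('top');o=ctrl.get_obs();print(o['tool_pos'],o['q'])
B=((105,100,60),(130,255,255))
def px(c,P):
    M=R.from_rotvec(c['rvec']).as_matrix();q=M@P+c['tvec'];return q[:2]/q[2]*c['fx']+[c['cx'],c['cy']]
print('tcp side',px(s,o['tool_pos']),'top',px(t,o['tool_pos']))
cv2.imwrite('pics/s2.png',np.hstack([cv2.resize(s['image'][0:300,0:280],(560,600))[:, :400],cv2.resize(t['image'][100:400,40:240],(400,600))]))
E
```

```text
[278. 198.] [39. 40.] 90.0 pos [0.4066 0.3237 0.052 ] size [0.0373 0.0385] short-axis yaw 0.205
[0.40424171 0.32181226 0.15781062] [ 5.28241095e-01 -1.76954130e-01  1.90432242e+00  1.22093004e-05
  1.41782380e+00  3.22249930e-01]
tcp side [161.47557224  95.86897141] top [120.25639435 260.87142995]
```

View pics/s2.png

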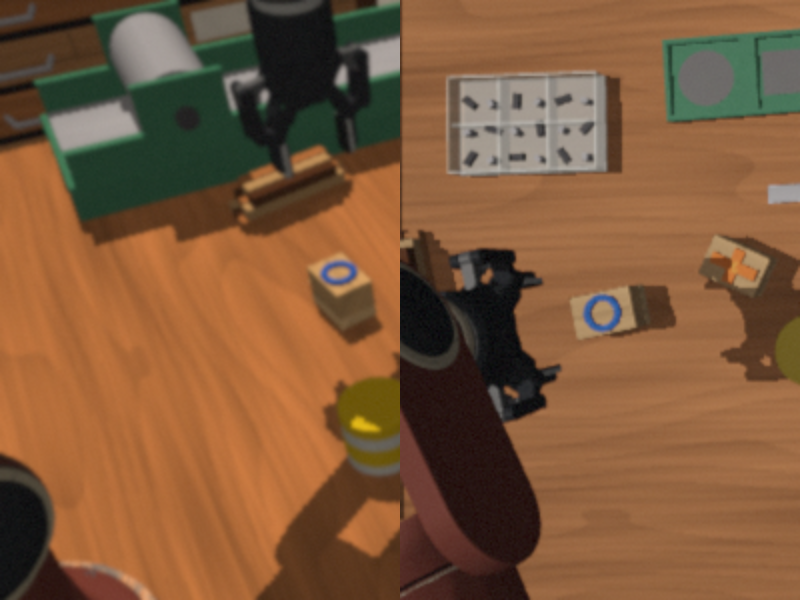

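The block never moved. The side view shows the fingertips well above the reported TCP. The shut fingers pressed on the block's 52 mm top with 40 N while the TCP read 0.025, so the tips stand about 27 mm behind the reported TCP. I'll go about 27 mm lower, checking the force on the way down.

Run:
```python
from station import ctrl
from h import *
print(go(ctrl.get_obs(),(.406,.3235,.015),.2))
```

```text
(array([0.001, 0.003, 0.143]), array([-0.003,  0.001,  0.006]))
```

```bash
python3 -m jog '[[[0.001,0.002,0.04],[0,0,0]],[[0.001,0.002,0.08],[0,0,0]],[[0.001,0.002,0.12],[0,0,0]],[[0.001,0.002,0.143],[0,0,0]],[[0.001,0.002,0.143],[0,0,0]]]' 1; python3 -m jog '[[[0,0,0.006],[0,0,0]],[[0,0,0.012],[0,0,0]],[[0,0,0.012],[0,0,0]]]';python3 -m jog '[[[0,0,0.006],[0,0,0]],[[0,0,0.011],[0,0,0]],[[0,0,0.011],[0,0,0]]]'
```

```text
t: 3.95
tool_pos: [0.4026, 0.3212, 0.0112]
tool_rot: [-1.979, -2.435, 0.017]
contact_force: [0.8, -0.4, -0.8]
opening: 0.0854
grip_force: 0.0
t: 4.25
tool_pos: [0.4075, 0.3241, 0.0056]
tool_rot: [1.981, 2.438, 0.001]
contact_force: [0.1, 0.1, 0.2]
opening: 0.0855
grip_force: 0.0
t: 4.55
tool_pos: [0.4066, 0.3235, -0.0066]
tool_rot: [-1.981, -2.438, 0.002]
contact_force: [0.4, -0.4, -0.6]
opening: 0.0857
grip_force: 0.0
```

```bash
python3 -m jog '[[[0,0,0],[0,0,0]],[[0,0,0],[0,0,0]],[[0,0,0],[0,0,0]],[[0,0,0],[0,0,0]],[[0,0,0],[0,0,0]]]' 0 40
```

```text
t: 5.05
tool_pos: [0.4075, 0.3241, -0.0054]
tool_rot: [1.981, 2.438, 0.002]
contact_force: [-0.1, 0.4, 1.3]
opening: 0.0455
grip_force: 42.9
```

Gripped at 45.5 mm. Lifting.

```bash
python3 -m jog '[[[0,0,-0.04],[0,0,0]],[[0,0,-0.08],[0,0,0]],[[0,0,-0.08],[0,0,0]]]'
python3 - <<'E'
from station import ctrl
from h import *
print(go(ctrl.get_obs(),(.6715,.119,.075),.035))
E
```

```text
t: 5.35
tool_pos: [0.4109, 0.3262, 0.0804]
tool_rot: [1.979, 2.435, 0.017]
contact_force: [1.1, 1.1, -0.5]
opening: 0.0451
grip_force: 42.8
(array([-0.256,  0.213,  0.007]), array([ 0.01 , -0.005,  0.171]))
```

```bash
python3 -m jog '[[[-0.035,0.028,0.001],[0,0,0.03]],[[-0.07,0.057,0.002],[0,0,0.05]],[[-0.105,0.085,0.003],[0,0,0.08]],[[-0.14,0.115,0.004],[0,0,0.11]],[[-0.175,0.145,0.005],[0,0,0.171]]]' >/dev/null;  python3 - <<'E'
from station import ctrl
from h import *
o=ctrl.get_obs();print(o['tool_pos'],go(o,(.6715,.119,.075),.035))
E
```

```text
[0.58520108 0.18073632 0.06763009] (array([-0.065,  0.084, -0.008]), array([-0.002,  0.   , -0.002]))
```

```bash
python3 -m jog '[[[-0.02,0.03,0],[0,0,0]],[[-0.045,0.06,0],[0,0,0]],[[-0.064,0.084,-0.005],[0,0,0]],[[-0.064,0.084,-0.005],[0,0,0]],[[-0.064,0.084,-0.005],[0,0,0]]]';  python3 look.py w3
```

```text
t: 6.35
tool_pos: [0.6704, 0.1208, 0.0726]
tool_rot: [-2.182, -2.258, 0.002]
contact_force: [0.8, 1.2, -0.2]
opening: 0.0454
grip_force: 42.6
6.35 [0.67036168 0.12076955 0.07263583] [-2.18222752e+00 -2.25751036e+00  2.25410800e-03]
```

View pics/w3.png

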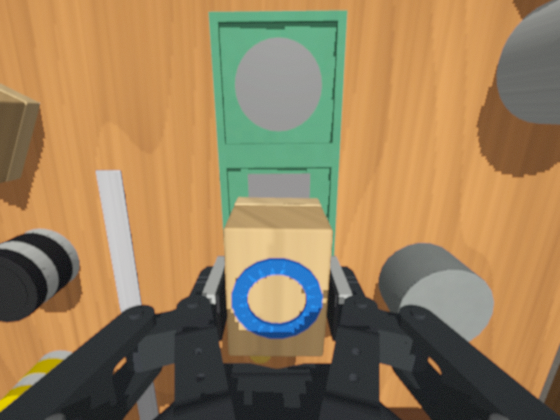

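The block is held straight over the oblong. The disc is at (278,84), and the oblong's visible end is centred at about (278,182).

Run:
```python
import pickle
from h import *
o,r=pickle.load(open('w3.pkl','rb'))
for p in((278,84),(278,182),(278,171),(215,13),(345,13),(221,165),(339,165)): print(p,plane(r,p,.004 if p[0]==278 else .009,o).round(4))
from station import ctrl
oo=ctrl.get_obs()
print(go(oo,(.672,.119,-.001),.035))
```

```text
(278, 84) [0.6685 0.219  0.004 ]
(278, 182) [0.671  0.1457 0.004 ]
(278, 171) [0.6707 0.1547 0.004 ]
(215, 13) [0.6245 0.2615 0.009 ]
(345, 13) [0.712  0.2644 0.009 ]
(221, 165) [0.6262 0.1588 0.009 ]
(339, 165) [0.7178 0.1619 0.009 ]
(array([-0.003,  0.002,  0.074]), array([-0.003, -0.   ,  0.   ]))
```

```bash
python3 -m jog '[[[-0.002,0.001,0.025],[0,0,0]],[[-0.002,0.001,0.045],[0,0,0]],[[-0.002,0.001,0.06],[0,0,0]],[[-0.002,0.001,0.067],[0,0,0]],[[-0.002,0.001,0.067],[0,0,0]]]'; python3 -m jog '[[[0,0,0.003],[0,0,0]],[[0,0,0.006],[0,0,0]],[[0,0,0.006],[0,0,0]]]'
```

```text
t: 6.9
tool_pos: [0.6705, 0.1197, 0.0055]
tool_rot: [-2.18, -2.259, 0.003]
contact_force: [-0.9, -0.3, -1.2]
opening: 0.0451
grip_force: 42.6
t: 7.2
tool_pos: [0.6724, 0.1192, 0.0015]
tool_rot: [2.182, 2.26, 0.001]
contact_force: [0.1, -0.0, -1.1]
opening: 0.0452
grip_force: 42.6
```

```bash
python3 -m jog '[[[0,0,0.002],[0,0,0]],[[0,0,0.002],[0,0,0]]]'; python3 -m jog '[[[0,0,0],[0,0,0]],[[0,0,0],[0,0,0]],[[0,0,0],[0,0,0]],[[0,0,0],[0,0,0]]]' 1;  python3 -m jog '[[[0,0,-0.02],[0,0,0]],[[0,0,-0.06],[0,0,0]],[[0,0,-0.1],[0,0,0]],[[0,0,-0.13],[0,0,0]]]'
python3 - <<'E'
from station import ctrl
from h import *
o=ctrl.get_obs();print(o['tool_pos'],go(o,(.4525,.181,.13),2.70))
E
```

```text
t: 7.4
tool_pos: [0.6721, 0.1192, -0.0009]
tool_rot: [2.182, 2.26, 0.0]
contact_force: [0.6, -0.5, 0.1]
opening: 0.0456
grip_force: 42.6
t: 7.8
tool_pos: [0.6722, 0.1192, -0.0007]
tool_rot: [2.182, 2.26, 0.0]
contact_force: [0.2, 0.5, -0.0]
opening: 0.0857
grip_force: 0.0
t: 8.2
tool_pos: [0.673, 0.1193, 0.1323]
tool_rot: [2.181, 2.258, 0.004]
contact_force: [-0.3, -0.1, 1.7]
opening: 0.0856
grip_force: 0.0
[0.6729975  0.11927255 0.13226751] (array([ 0.069, -0.218,  0.002]), array([ 0.003, -0.001,  0.477]))
```

```bash
python3 -m jog '[[[0.015,-0.045,0],[0,0,0.1]],[[0.03,-0.09,0],[0,0,0.2]],[[0.045,-0.135,0],[0,0,0.3]],[[0.06,-0.18,0],[0,0,0.4]],[[0.069,-0.218,0.002],[0,0,0.477]]]'>/dev/null; python3 -m jog '[[[0,0,0],[0,0,0]],[[0,0,0],[0,0,0]]]'; python3 look.py w4
python3 - <<'E'
from station import ctrl
from h import *
o=ctrl.get_obs();print(o['tool_pos'],go(o,(.4525,.181,.13),2.70))
E
```

```text
t: 8.9
tool_pos: [0.4516, 0.1807, 0.1273]
tool_rot: [2.652, 1.682, 0.002]
contact_force: [0.6, 0.3, 0.2]
opening: 0.0856
grip_force: 0.0
8.9 [0.45159353 0.18073766 0.12734872] [2.65244819e+00 1.68220298e+00 1.95157053e-03]
[0.4525689  0.18059529 0.12772881] (array([ 0.   , -0.   , -0.002]), array([ 0.002, -0.001,  0.   ]))
```

View pics/w4.png

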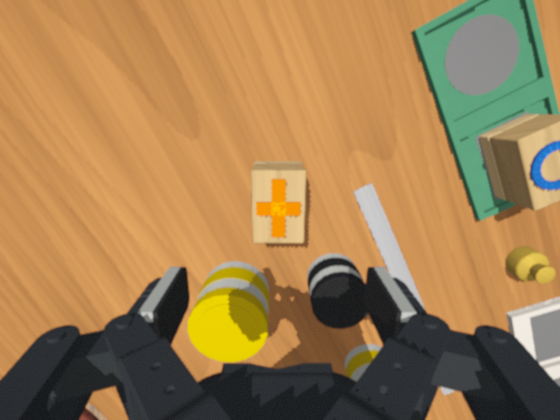

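The cross is centred at (278,208) and the block is square to the fingers. The black tin and large tin are clear of the finger paths.

Run:
```python
import pickle
from h import *
from station import ctrl
o,r=pickle.load(open('w4.pkl','rb'));_,d=pickle.load(open('d0.pkl','rb'))
p=(278.5,208);print(tri(ray(r,p,o),ray(d['top'],(206.1,232.6))),plane(r,p,.052,o))
print([plane(r,q,.052,o).round(3).tolist() for q in((253,169),(306,170),(303,243),(254,243))])
P=plane(r,p,.052,o);print(go(ctrl.get_obs(),(P[0],P[1],-.005),2.70))
```

```text
(array([0.45310883, 0.1808809 , 0.0515448 ]), np.float64(0.0015673044405050413)) [0.45393354 0.18084578 0.052     ]
[[0.449, 0.22, 0.052], [0.488, 0.201, 0.052], [0.46, 0.142, 0.052], [0.421, 0.161, 0.052]]
(array([0.001, 0.001, 0.133]), array([ 0.002, -0.001,  0.   ]))
```

```bash
python3 -m jog '[[[0.001,-0.001,0.04],[0,0,0]],[[0.001,-0.001,0.08],[0,0,0]],[[0.001,-0.001,0.11],[0,0,0]],[[0.001,-0.001,0.123],[0,0,0]],[[0.001,-0.001,0.133],[0,0,0]]]'; python3 -m jog '[[[0,0,0],[0,0,0]],[[0,0,0],[0,0,0]],[[0,0,0],[0,0,0]]]'; python3 -m jog '[[[0,0,0],[0,0,0]],[[0,0,0],[0,0,0]],[[0,0,0],[0,0,0]],[[0,0,0],[0,0,0]],[[0,0,0],[0,0,0]]]' 0 40; python3 -m jog '[[[0,0,-0.03],[0,0,0]],[[0,0,-0.07],[0,0,0]],[[0,0,-0.09],[0,0,0]],[[0,0,-0.09],[0,0,0]]]'
python3 - <<'E'
from station import ctrl
from h import *
o=ctrl.get_obs();print(o['tool_pos'],go(o,(.6745,-.112,.085),-.07))
E
```

```text
t: 9.45
tool_pos: [0.4522, 0.1816, -0.0066]
tool_rot: [-2.655, -1.68, 0.001]
contact_force: [0.1, -0.3, 0.7]
opening: 0.0855
grip_force: 0.0
t: 9.75
tool_pos: [0.453, 0.1822, -0.0042]
tool_rot: [2.653, 1.68, 0.005]
contact_force: [0.4, -0.9, -0.3]
opening: 0.0855
grip_force: 0.0
t: 10.25
tool_pos: [0.4521, 0.182, -0.0052]
tool_rot: [2.654, 1.68, 0.002]
contact_force: [0.6, 0.0, 4.7]
opening: 0.0449
grip_force: 43.2
t: 10.65
tool_pos: [0.4535, 0.1825, 0.0872]
tool_rot: [2.653, 1.679, 0.009]
contact_force: [0.3, 0.3, -1.2]
opening: 0.0451
grip_force: 42.8
[0.45347346 0.18246201 0.08716478] (array([-0.172,  0.326,  0.003]), array([ 0.005, -0.003, -0.372]))
```

```bash
python3 -m jog '[[[-0.021,0.041,0],[0,0,-0.05]],[[-0.043,0.082,0],[0,0,-0.1]],[[-0.064,0.122,0.001],[0,0,-0.2]],[[-0.086,0.163,0.001],[0,0,-0.3]],[[-0.107,0.204,0.002],[0,0,-0.372]]]' >/dev/null;  python3 - <<'E'
from station import ctrl
from h import *
o=ctrl.get_obs();print(o['tool_pos'],go(o,(.6745,-.112,.085),-.07))
E
```

```text
[ 0.58896425 -0.00351999  0.07895039] (array([-0.103,  0.093, -0.006]), array([-0.004, -0.   ,  0.003]))
```

```bash
python3 -m jog '[[[-0.033,0.03,-0.003],[0,0,0]],[[-0.066,0.06,-0.004],[0,0,0]],[[-0.103,0.093,-0.004],[0,0,0]],[[-0.103,0.093,-0.004],[0,0,0]],[[-0.103,0.093,-0.004],[0,0,0]]]';  python3 look.py w5
```

```text
t: 11.65
tool_pos: [0.6739, -0.1118, 0.0824]
tool_rot: [-2.296, -2.137, 0.004]
contact_force: [-0.0, 0.1, -2.0]
opening: 0.0455
grip_force: 42.8
11.65 [ 0.67394757 -0.11179253  0.08242217] [-2.2962088  -2.13707457  0.00386964]
```

View pics/w5.png

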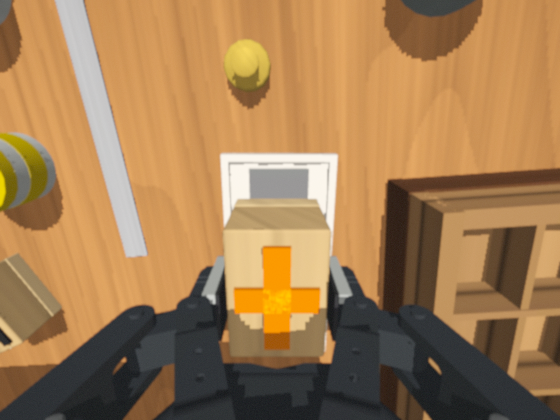

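The block is over the white tray's oblong. The visible end runs (250..308, 169), and the rim corners are (221,155) and (337,155).

Run:
```python
import pickle
from h import *
from station import ctrl
o,r=pickle.load(open('w5.pkl','rb'))
e=plane(r,(279,169),.004,o);a=plane(r,(221,155),.009,o);b=plane(r,(337,155),.009,o)
x=(b-a)/np.linalg.norm(b-a);y=np.array([-x[1],x[0],0]);print('obl end',e,'ctr',e-.035*y,'rim',a,b,np.linalg.norm(b-a),'ctr by rim',(a+b)/2-.047*y,'yaw',np.arctan2(x[1],x[0]))
print(go(ctrl.get_obs(),(.6745,-.112,0.0),-.06))
```

```text
obl end [ 0.67846251 -0.07815789  0.004     ] ctr [ 0.67595378 -0.11306786  0.004     ] rim [ 0.63293944 -0.06268146  0.009     ] [ 0.72557716 -0.06933866  0.009     ] 0.09287661602291845 ctr by rim [ 0.67588943 -0.11288917  0.009     ] yaw -0.07173951178206915
(array([-0.001,  0.001,  0.083]), array([-0.005, -0.001, -0.01 ]))
```

```bash
python3 -m jog '[[[0,0.002,0.03],[0,0,0]],[[0,0.002,0.055],[0,0,0]],[[0,0.002,0.07],[0,0,0]],[[0,0.002,0.079],[0,0,0]],[[0,0.002,0.084],[0,0,0]]]'; python3 -m jog '[[[0,0,0],[0,0,0]],[[0,0,0],[0,0,0]],[[0,0,0.001],[0,0,0]],[[0,0,0.001],[0,0,0]]]'
```

```text
t: 12.2
tool_pos: [0.6768, -0.1107, 0.0012]
tool_rot: [-2.296, -2.143, 0.001]
contact_force: [0.1, -0.6, -1.5]
opening: 0.0454
grip_force: 42.8
t: 12.6
tool_pos: [0.6781, -0.1117, 0.002]
tool_rot: [2.297, 2.141, 0.001]
contact_force: [0.3, -0.7, -1.6]
opening: 0.0456
grip_force: 42.8
```

```bash
python3 -m jog '[[[0,-0.002,0.002],[0,0,0]],[[0,-0.002,0.003],[0,0,0]],[[0,-0.002,0.003],[0,0,0]]]'; python3 -m jog '[[[0,0,0],[0,0,0]],[[0,0,0],[0,0,0]],[[0,0,0],[0,0,0]],[[0,0,0],[0,0,0]]]' 1;  python3 -m jog '[[[0,0,-0.02],[0,0,0]],[[0,0,-0.06],[0,0,0]],[[0,0,-0.1],[0,0,0]],[[0,0,-0.13],[0,0,0]]]'
python3 - <<'E'
from station import ctrl
from h import *
o=ctrl.get_obs();print(o['tool_pos'],go(o,(.4594,-.0616,.13),0))
E
```

```text
t: 12.9
tool_pos: [0.6756, -0.1116, -0.0011]
tool_rot: [2.298, 2.142, -0.0]
contact_force: [-3.1, -0.4, 3.7]
opening: 0.0454
grip_force: 43.3
t: 13.3
tool_pos: [0.6754, -0.1113, -0.0022]
tool_rot: [-2.298, -2.142, 0.0]
contact_force: [0.2, -0.8, 0.1]
opening: 0.085
grip_force: 0.0
t: 13.7
tool_pos: [0.6764, -0.1116, 0.131]
tool_rot: [2.296, 2.141, 0.002]
contact_force: [-0.1, -0.5, -0.3]
opening: 0.0851
grip_force: 0.0
[ 0.6763563  -0.11158563  0.13099079] (array([ 0.035, -0.22 ,  0.   ]), array([ 0.003,  0.001, -0.07 ]))
```

```bash
python3 -m jog '[[[0.007,-0.044,0],[0,0,0]],[[0.014,-0.088,0],[0,0,0]],[[0.021,-0.132,0],[0,0,0]],[[0.028,-0.176,0],[0,0,0]],[[0.035,-0.22,0],[0,0,0]]]'>/dev/null; python3 -m jog '[[[0,0,0],[0,0,0]],[[0,0,0],[0,0,0]]]'; python3 look.py w6
python3 - <<'E'
import pickle
from h import *
from station import ctrl
o,r=pickle.load(open('w6.pkl','rb'));_,d=pickle.load(open('d0.pkl','rb'))
c=comp(r['image'],(22,150,90),(34,255,255),(277,205));
print(cv2.minAreaRect(c),cv2.minEnclosingCircle(c))
p=cv2.minAreaRect(c)[0];print(tri(ray(r,p,o),ray(d['top'],(320,226))),plane(r,p,.05,o))
E
```

```text
t: 14.4
tool_pos: [0.458, -0.0609, 0.1282]
tool_rot: [2.297, 2.141, 0.001]
contact_force: [-0.4, -0.6, 0.3]
opening: 0.0854
grip_force: 0.0
14.4 [ 0.45799149 -0.06088794  0.12816052] [2.29683169e+00 2.14147808e+00 1.20850911e-03]
((280.0, 204.5), (71.0, 66.0), 90.0) ((279.5, 204.24647521972656), 35.840911865234375)
(array([ 0.46058421, -0.06364054,  0.03134246]), np.float64(0.0019885282327034735)) [ 0.46172045 -0.05803665  0.05      ]
```

View pics/w6.png

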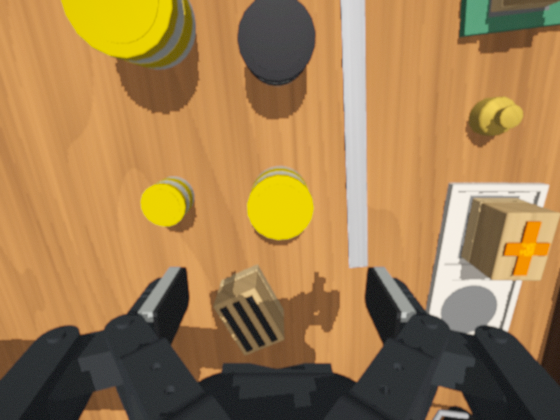

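The middle yellow lid (about 66 px wide) is centred at (280,207), with the small one at (165,204). The cross block stands in its compartment, and the striped block is clear at (250,310).

Run:
```python
import pickle
from h import *
from station import ctrl
o,r=pickle.load(open('w6.pkl','rb'));_,d=pickle.load(open('d0.pkl','rb'))
p=(280,207);print(tri(ray(r,p,o),ray(d['top'],(319.8,226))),plane(r,p,.052,o),plane(d['top'],(319.8,226),.052))
a,b=plane(r,(247,207),.052,o),plane(r,(313.5,207),.052,o);print('dia',np.linalg.norm(a-b))
print(go(ctrl.get_obs(),(.461,-.0605,-.005),-.07))
```

```text
(array([ 0.46054523, -0.06260627,  0.04240124]), np.float64(0.0019250578335659344)) [ 0.4615862  -0.05965605  0.052     ] [ 0.4595665  -0.06204672  0.052     ]
dia 0.05677451416893985
(array([0.001, 0.002, 0.134]), array([ 0.002,  0.   , -0.   ]))
```

```bash
python3 -m jog '[[[0.001,0.002,0.04],[0,0,0]],[[0.001,0.002,0.08],[0,0,0]],[[0.001,0.002,0.11],[0,0,0]],[[0.001,0.002,0.124],[0,0,0]],[[0.001,0.002,0.133],[0,0,0]]]'; python3 -m jog '[[[0,0,0],[0,0,0]],[[0,0,0],[0,0,0]],[[0,0,0],[0,0,0]]]'; python3 -m jog '[[[0,0,0],[0,0,0]],[[0,0,0],[0,0,0]],[[0,0,0],[0,0,0]],[[0,0,0],[0,0,0]],[[0,0,0],[0,0,0]]]' 0 45; python3 -m jog '[[[0,0,-0.03],[0,0,0]],[[0,0,-0.07],[0,0,0]],[[0,0,-0.09],[0,0,0]],[[0,0,-0.09],[0,0,0]]]'
python3 - <<'E'
from station import ctrl
from h import *
o=ctrl.get_obs();y=np.array([np.sin(.0717),np.cos(.0717)]);t=np.array([.6757,-.1128])-.1*y;print(t);print(o['tool_pos'],go(o,(*t,.085),-.07))
E
```

```text
t: 14.95
tool_pos: [0.4611, -0.0604, -0.0059]
tool_rot: [-2.297, -2.142, 0.001]
contact_force: [0.4, 0.1, -0.2]
opening: 0.0859
grip_force: 0.0
t: 15.25
tool_pos: [0.4622, -0.0607, -0.0032]
tool_rot: [2.296, 2.14, 0.003]
contact_force: [0.4, 0.0, 0.1]
opening: 0.0854
grip_force: 0.0
t: 15.75
tool_pos: [0.4612, -0.0604, -0.0038]
tool_rot: [2.297, 2.142, 0.001]
contact_force: [-1.3, 0.4, 5.7]
opening: 0.0569
grip_force: 48.5
t: 16.15
tool_pos: [0.4629, -0.0609, 0.0884]
tool_rot: [2.293, 2.138, 0.006]
contact_force: [0.7, 0.9, -2.6]
opening: 0.0563
grip_force: 49.7
[ 0.66853614 -0.21254307]
[ 0.46294511 -0.06087357  0.08837402] (array([-0.137,  0.216,  0.005]), array([0.007, 0.002, 0.   ]))
```

```bash
python3 -m jog '[[[-0.025,0.04,0],[0,0,0]],[[-0.05,0.08,0],[0,0,0]],[[-0.075,0.12,0.001],[0,0,0]],[[-0.1,0.16,0.002],[0,0,0]],[[-0.125,0.2,0.003],[0,0,0]]]' >/dev/null; python3 -m jog '[[[-0.012,0.016,0],[0,0,0]],[[-0.012,0.016,0],[0,0,0]],[[-0.012,0.016,0],[0,0,0]]]';  python3 look.py w7;  python3 - <<'E'
from station import ctrl
from h import *
o=ctrl.get_obs();print(o['tool_pos'],go(o,(.668,-.2122,0.0),-.07))
E
```

```text
t: 16.95
tool_pos: [0.6648, -0.2113, 0.0788]
tool_rot: [-2.295, -2.139, 0.003]
contact_force: [-0.9, 0.1, -3.4]
opening: 0.0566
grip_force: 49.8
16.95 [ 0.66475511 -0.21132978  0.07876513] [-2.29474737 -2.13875435  0.00279575]
[ 0.66465349 -0.21094287  0.07937821] (array([-0.001,  0.004,  0.079]), array([-0.004, -0.002,  0.   ]))
```

View pics/w7.png

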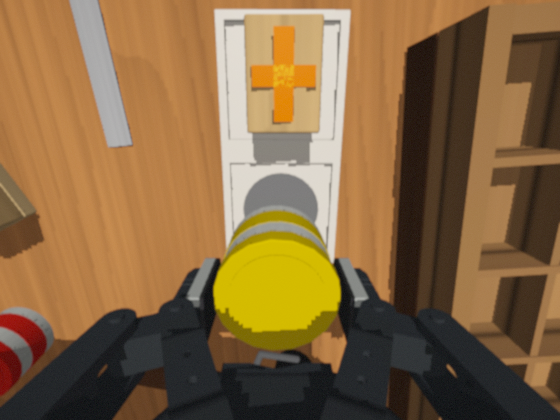

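The cross block sits square in its compartment at (284,75), and the tin hangs over the disc about 4 mm to the left. Lowering with that correction.

```bash
python3 -m jog '[[[-0.001,0.003,0.03],[0,0,0]],[[-0.001,0.003,0.055],[0,0,0]],[[-0.001,0.003,0.067],[0,0,0]],[[-0.001,0.003,0.073],[0,0,0]],[[-0.001,0.003,0.076],[0,0,0]]]'; python3 -m jog '[[[0,0,0],[0,0,0]],[[0,0,0],[0,0,0]],[[0,0,0],[0,0,0]]]'
```

```text
t: 17.5
tool_pos: [0.669, -0.2127, 0.0059]
tool_rot: [-2.297, -2.143, 0.0]
contact_force: [1.2, 0.1, -2.2]
opening: 0.0564
grip_force: 49.9
t: 17.8
tool_pos: [0.6702, -0.2136, 0.0075]
tool_rot: [2.296, 2.141, 0.001]
contact_force: [0.0, 0.6, -2.4]
opening: 0.0566
grip_force: 49.9
```

```bash
python3 -m jog '[[[0.001,-0.001,0.003],[0,0,0]],[[0.001,-0.001,0.006],[0,0,0]],[[0.001,-0.001,0.006],[0,0,0]]]'; python3 -m jog '[[[0,0,0.001],[0,0,0]],[[0,0,0.001],[0,0,0]]]'
```

```text
t: 18.1
tool_pos: [0.6687, -0.2122, 0.0003]
tool_rot: [2.297, 2.142, 0.001]
contact_force: [-0.1, 0.2, -1.0]
opening: 0.0566
grip_force: 50.1
t: 18.3
tool_pos: [0.6687, -0.2122, 0.0003]
tool_rot: [2.298, 2.142, 0.0]
contact_force: [-3.7, 1.4, 5.5]
opening: 0.0565
grip_force: 50.6
```

Touching down (5.5 N up). Releasing, then on to the red tin.

```bash
python3 -m jog '[[[0,0,0],[0,0,0]],[[0,0,0],[0,0,0]],[[0,0,0],[0,0,0]],[[0,0,0],[0,0,0]]]' 1;  python3 -m jog '[[[0,0,-0.02],[0,0,0]],[[0,0,-0.06],[0,0,0]],[[0,0,-0.1],[0,0,0]],[[0,0,-0.13],[0,0,0]]]'
python3 - <<'E'
from station import ctrl
from h import *
o=ctrl.get_obs();print(o['tool_pos'],go(o,(.403,-.323,.13),-.07))
E
```

```text
t: 18.7
tool_pos: [0.6683, -0.2121, -0.0013]
tool_rot: [-2.298, -2.142, 0.0]
contact_force: [0.2, -0.2, 0.8]
opening: 0.0853
grip_force: 0.0
t: 19.1
tool_pos: [0.6692, -0.2125, 0.132]
tool_rot: [2.296, 2.141, 0.002]
contact_force: [0.1, -0.4, -0.2]
opening: 0.0857
grip_force: 0.0
[ 0.66923608 -0.21248179  0.13201383] (array([-0.129, -0.258,  0.001]), array([ 0.003,  0.001, -0.   ]))
```

```bash
python3 -m jog '[[[-0.02,-0.041,0],[0,0,0]],[[-0.041,-0.082,0],[0,0,0]],[[-0.062,-0.123,0],[0,0,0]],[[-0.082,-0.164,0],[0,0,0]],[[-0.103,-0.205,0],[0,0,0]]]'>/dev/null; python3 -m jog '[[[-0.02,-0.04,0],[0,0,0]],[[-0.026,-0.053,0],[0,0,0]],[[-0.026,-0.053,0],[0,0,0]],[[-0.026,-0.053,0],[0,0,0]]]'; python3 look.py w8
python3 - <<'E'
import pickle
from h import *
from station import ctrl
o,r=pickle.load(open('w8.pkl','rb'));_,d=pickle.load(open('d0.pkl','rb'))
c=comp(r['image'],(0,180,90),(5,255,255),(277,207));q=cv2.minAreaRect(c);print(q)
p=q[0];print(tri(ray(r,p,o),ray(d['top'],(444.3,249))),plane(r,p,.05,o),plane(d['top'],(444.3,249),.052))
P=plane(r,p,.05,o);print(go(ctrl.get_obs(),(.403,-.323,-.005),-.07))
E
```

```text
t: 20.0
tool_pos: [0.4027, -0.3227, 0.1293]
tool_rot: [2.297, 2.142, 0.001]
contact_force: [0.3, -0.3, -0.1]
opening: 0.0855
grip_force: 0.0
20.0 [ 0.40274772 -0.32273019  0.12929585] [2.29743272e+00 2.14155368e+00 1.07462171e-03]
((278.5, 205.5), (63.0, 63.0), 90.0)
(array([ 0.40502221, -0.31677984,  0.06290591]), np.float64(0.0007253551614899613)) [ 0.40508523 -0.32100625  0.05      ] [ 0.40411868 -0.32029447  0.052     ]
(array([-0.   , -0.   ,  0.134]), array([0.001, 0.   , 0.001]))
```

View pics/w8.png

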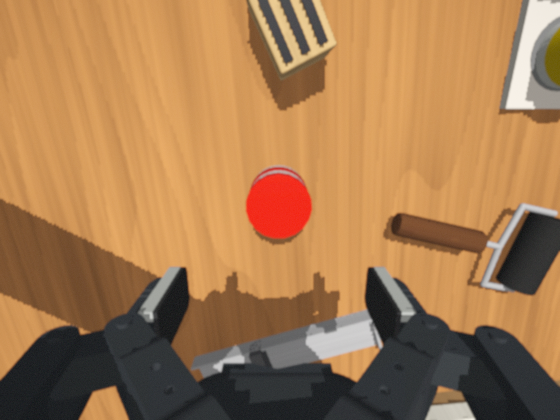

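The red lid is at (278,205), the stripes are clear at (295,30), and the brayer handle is beyond the finger path.

```bash
python3 -m jog '[[[0.002,0.002,0.04],[0,0,0]],[[0.002,0.002,0.08],[0,0,0]],[[0.002,0.002,0.11],[0,0,0]],[[0.002,0.002,0.124],[0,0,0]],[[0.002,0.002,0.133],[0,0,0]]]'; python3 -m jog '[[[0,0,0],[0,0,0]],[[0,0,0],[0,0,0]],[[0,0,0],[0,0,0]]]'; python3 -m jog '[[[0,0,0],[0,0,0]],[[0,0,0],[0,0,0]],[[0,0,0],[0,0,0]],[[0,0,0],[0,0,0]],[[0,0,0],[0,0,0]]]' 0 45; python3 -m jog '[[[0,0,-0.03],[0,0,0]],[[0,0,-0.07],[0,0,0]],[[0,0,-0.11],[0,0,0]],[[0,0,-0.13],[0,0,0]],[[0,0,-0.13],[0,0,0]]]'
python3 - <<'E'
from station import ctrl
from h import *
o=ctrl.get_obs();print(o['tool_pos'],go(o,(.6685,.219,.12),.035))
E
```

```text
t: 20.55
tool_pos: [0.4047, -0.32, -0.0052]
tool_rot: [-2.295, -2.143, -0.0]
contact_force: [0.5, -0.8, 0.7]
opening: 0.0855
grip_force: 0.0
t: 20.85
tool_pos: [0.4054, -0.3221, -0.0021]
tool_rot: [2.295, 2.14, 0.0]
contact_force: [0.1, -0.2, -0.3]
opening: 0.0852
grip_force: 0.0
t: 21.35
tool_pos: [0.4047, -0.3217, -0.0027]
tool_rot: [2.297, 2.141, -0.0]
contact_force: [-0.6, 1.4, 6.7]
opening: 0.0565
grip_force: 48.9
t: 21.85
tool_pos: [0.4056, -0.3225, 0.1294]
tool_rot: [2.293, 2.138, 0.0]
contact_force: [0.1, -0.2, -3.3]
opening: 0.0567
grip_force: 50.0
[ 0.40563485 -0.32248545  0.12937693] (array([0.559, 0.224, 0.008]), array([ 0.005,  0.005, -0.105]))
```

```bash
python3 -m jog '[[[0.04,0.016,0],[0,0,0]],[[0.083,0.033,0],[0,0,0]],[[0.126,0.05,0.001],[0,0,0]],[[0.169,0.067,0.002],[0,0,0]],[[0.212,0.085,0.003],[0,0,0]]]' ; python3 -m jog '[[[0.043,0.017,0],[0,0,0]],[[0.086,0.034,0],[0,0,0]],[[0.129,0.051,0],[0,0,0]],[[0.172,0.068,0],[0,0,0]],[[0.215,0.086,0],[0,0,0]]]' >/dev/null
python3 - <<'E'
from station import ctrl
from h import *
o=ctrl.get_obs();print(o['tool_pos'],go(o,(.6685,.219,.09),.035))
E
```

```text
t: 22.35
tool_pos: [0.5024, -0.113, 0.1198]
tool_rot: [-2.295, -2.139, 0.003]
contact_force: [0.5, 0.3, -2.9]
opening: 0.0566
grip_force: 49.9
[0.6030443  0.09491853 0.11927224] (array([0.128, 0.057, 0.029]), array([-0.005,  0.   , -0.105]))
```

```bash
python3 -m jog '[[[0.035,0.015,0.005],[0,0,-0.05]],[[0.075,0.032,0.01],[0,0,-0.105]],[[0.11,0.048,0.018],[0,0,-0.105]],[[0.128,0.056,0.026],[0,0,-0.105]],[[0.128,0.056,0.026],[0,0,-0.105]]]'; python3 -m jog '[[[0,0,0],[0,0,0]],[[0,0,0],[0,0,0]]]'; python3 look.py w9
python3 - <<'E'
from station import ctrl
from h import *
o=ctrl.get_obs();print(o['tool_pos'],go(o,(.6685,.219,.002),.035))
E
```

```text
t: 23.35
tool_pos: [0.667, 0.2188, 0.0911]
tool_rot: [-2.176, -2.26, 0.009]
contact_force: [-0.2, -0.1, -3.9]
opening: 0.0565
grip_force: 49.9
t: 23.55
tool_pos: [0.6684, 0.2158, 0.0955]
tool_rot: [-2.182, -2.258, 0.004]
contact_force: [0.1, 0.0, -3.3]
opening: 0.0568
grip_force: 49.9
23.55 [0.66838728 0.21582875 0.0954647 ] [-2.18227881 -2.25826364  0.00357563]
[0.66879401 0.21576178 0.09629633] (array([ 0.003, -0.   ,  0.094]), array([-0.001,  0.   , -0.001]))
```

View pics/w9.png

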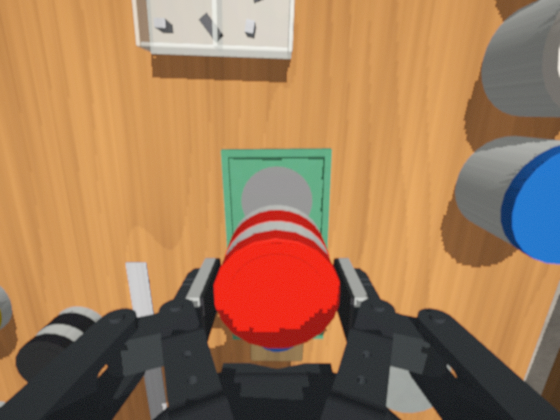

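The red tin is centred over the disc (277,195). Lowering.

```bash
python3 -m jog '[[[0.003,0,0.035],[0,0,0]],[[0.003,0,0.065],[0,0,0]],[[0.003,0,0.08],[0,0,0]],[[0.003,0,0.087],[0,0,0]],[[0.003,0,0.09],[0,0,0]]]'; python3 -m jog '[[[0,0,0],[0,0,0]],[[0,0,0],[0,0,0]],[[0,0,0],[0,0,0]]]'
```

```text
t: 24.1
tool_pos: [0.6695, 0.2194, 0.0071]
tool_rot: [2.183, 2.259, 0.0]
contact_force: [-0.1, -0.7, -3.3]
opening: 0.0565
grip_force: 50.0
t: 24.4
tool_pos: [0.6705, 0.2201, 0.0088]
tool_rot: [2.181, 2.259, 0.003]
contact_force: [-1.2, -0.7, -2.3]
opening: 0.0566
grip_force: 50.0
```

```bash
python3 -m jog '[[[-0.001,-0.001,0.003],[0,0,0]],[[-0.001,-0.001,0.006],[0,0,0]],[[-0.001,-0.001,0.006],[0,0,0]]]'; python3 -m jog '[[[0,0,0.001],[0,0,0]],[[0,0,0.001],[0,0,0]]]'
```

```text
t: 24.7
tool_pos: [0.6687, 0.2189, 0.0014]
tool_rot: [2.182, 2.26, 0.001]
contact_force: [-0.6, -0.1, -1.4]
opening: 0.0567
grip_force: 50.2
t: 24.9
tool_pos: [0.6687, 0.2189, 0.0014]
tool_rot: [2.182, 2.26, 0.0]
contact_force: [-2.9, -0.9, 5.8]
opening: 0.0565
grip_force: 50.9
```

```bash
python3 -m jog '[[[0,0,0],[0,0,0]],[[0,0,0],[0,0,0]],[[0,0,0],[0,0,0]],[[0,0,0],[0,0,0]]]' 1;  python3 -m jog '[[[0,0,-0.02],[0,0,0]],[[0,0,-0.06],[0,0,0]],[[0,0,-0.1],[0,0,0]],[[0,0,-0.14],[0,0,0]],[[0,0,-0.18],[0,0,0]]]';python3 -m jog '[[[0.02,-0.04,0],[0,0,0]],[[0.04,-0.08,0],[0,0,0]],[[0.06,-0.12,0],[0,0,0]],[[0.08,-0.16,0],[0,0,0]],[[0.1,-0.2,0],[0,0,0]]]'; python3 -m jog '[[[0.02,-0.03,0],[0,0,0]],[[0.04,-0.06,0],[0,0,0]],[[0.06,-0.09,0],[0,0,0]],[[0.08,-0.11,0],[0,0,0]],[[0.08,-0.11,0],[0,0,0]]]'
python3 - <<'E'
from station import optics
from h import *
import pickle
_,d=pickle.load(open('d0.pkl','rb'))
t=optics.get_image('top');s=optics.get_image('side')
cv2.imwrite('pics/end.png',np.vstack([cv2.resize(t['image'][100:300],(800,286)),cv2.resize(s['image'][70:320],(700,312))[:, :].copy() if 0 else cv2.copyMakeBorder(cv2.resize(s['image'][70:310],(700,300)),0,0,0,100,0)]))
# lids/marks now, in world at z=.056
for n,lo,hi,sd in(("red",(0,180,90),(5,255,255),(193,138)),("ring",(105,100,60),(130,255,255),(236,135)),("yel",(22,150,90),(34,255,255),(383,132))):
    q=cv2.minAreaRect(comp(t['image'],lo,hi,sd,3));print(n,np.round(q[0]),np.round(q[1]),plane(t,q[0],.056).round(4))
# stay-put check
for n,a in(("black",(245,211,30,30)),("stripes",(355,225,42,36))):
    x,y,w,h=a;tm=d['top']['image'][y:y+h,x:x+w];rs=cv2.matchTemplate(t['image'][y-15:y+h+15,x-15:x+w+15],tm,cv2.TM_CCOEFF_NORMED);_,v,_,l=cv2.minMaxLoc(rs);print(n,v,l[0]-15,l[1]-15)
E
```

```text
t: 25.3
tool_pos: [0.6683, 0.2188, -0.0002]
tool_rot: [-2.182, -2.26, 0.0]
contact_force: [0.1, -0.2, -0.3]
opening: 0.0853
grip_force: 0.0
t: 25.8
tool_pos: [0.6682, 0.2188, 0.1815]
tool_rot: [2.182, 2.26, 0.0]
contact_force: [1.3, 0.0, 0.3]
opening: 0.0855
grip_force: 0.0
t: 26.3
tool_pos: [0.4633, 0.3122, 0.18]
tool_rot: [-2.183, -2.259, -0.001]
contact_force: [-0.3, 0.4, -0.1]
opening: 0.085
grip_force: 0.0
t: 26.8
tool_pos: [0.35, 0.3895, 0.1801]
tool_rot: [-2.177, -2.264, -0.001]
contact_force: [-0.6, -0.7, -0.9]
opening: 0.0853
grip_force: 0.0
red [188. 134.] [25. 25.] [0.6668 0.2162 0.056 ]
ring [233. 130.] [17. 17.] [0.672  0.1185 0.056 ]
yel [386. 128.] [25. 30.] [ 0.6631 -0.2085  0.056 ]
black 0.9957661032676697 0 0
stripes 0.9978017210960388 0 0
```

View pics/end.png

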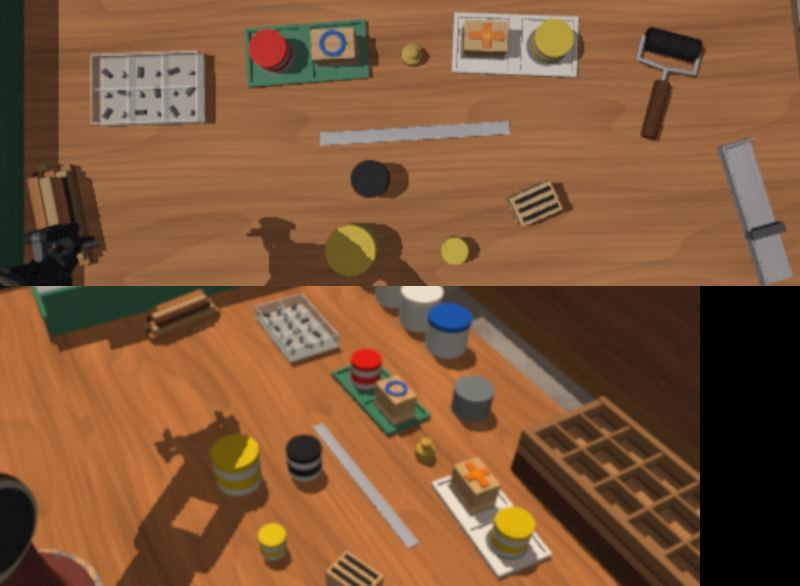

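All four stand in their compartments within about 5 mm of the marks, and the black tin and striped block haven't moved (0 px shift). Handing in.

```bash
python3 -c "from station import job;print(job.finish_job())"
```

```text
the job is handed in; nothing more can be done
None
```

I handed in the job after about 27 s of robot time: both kits are made up, each piece within about 5 mm of its mark by camera (the cross block judged by eye), and the black tin and striped block have not moved; no verdict came back.

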